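# Touching off the datum posts of a laser-marking bench

### The arm

A 6-joint arm with a two-finger parallel gripper is mounted at the origin on the work surface. World frame = base frame: x ahead of the robot, y to its left, z up, the work surface at z = 0. Lengths are in mm, angles in degrees, forces in N, time in s.
With the tool pointing down it reaches from about 300 to 850 mm from the base axis. Payload 4.2 kg.
Tool frame: the origin (TCP) lies midway between the tips of the shut fingers; the grasp point (between the pads) lies 19 mm behind it; z points along the fingers, y is the line along which they close (so a half turn about z gives the same grasp; the last joint's range is limited). The gripper opens to 91 mm and grips with 3 to 60 N. Pads are 32 mm wide; open, the fingers measure 118 mm over their backs; the gripper's body (76 mm by 178 mm) begins 60 mm behind the grasp point.
Start: joints at [-76.547, 18.312, 89.639, -0, 72.044, -1.146], TCP at [144.932, -556.451, 213.976] pointing down, gripper open.
Joint ranges: [-177.97, 177.97], [-48.28, 115.42], [12.27, 149.76], [-77.06, 257.06], [2.81, 150.46], [-146.56, 146.56]. Speed limits (degrees/s): [147.25, 147.25, 180, 180, 180, 180].

### API

Orientations are given as [roll, pitch, yaw] about the fixed x, y, z axes, in that order (R = Rz(yaw) Ry(pitch) Rx(roll)).
In Python, from workcell import state, grab_frame, camera_model, workorder gives the robot as it stands.
- The arm moves only by the tool carry_out, never from a script. Its argument "commands" is a list of rows, each a list of 7 numbers: the turn, a rotation vector about the tool's x, y, z in degrees, then the shift along the tool's x, y, z in mm, then the opening, from -1 (shut) to 1 (fully open). In form: [[ax, ay, az, dx, dy, dz, hand], ...]. A call has 1 to 20 rows; each row is the pose to reach, as a shift and turn from the pose commanded when the call began, along the tool's axes at that moment; what a row does not reach only later rows make up. A row lasts 1/10 s, in which the tool goes at most 50 mm and 8.59 degrees, less where a joint would pass 70% of its speed; a pose out of reach is approached as far as the arm can. A call with a gripper value outside its range is refused whole. The fingers move at their own pace and stop on an object; "force" is the grip in N (left out, the last holds). Time passes only in rows, so rows that repeat a pose let the fingers close. It gives the time, the measured TCP pose, the force, the opening and the grip force at its end, in the units of the state.
- state(): the state, without advancing time (a new reading comes with each control period).
- grab_frame(name): name is "scene" or "side" or "wrist"; returns the picture (480x640x3 uint8, red, green, blue); there is no depth.
- camera_model(name): a dict with "fx", "fy", "cx", "cy" (pixels), "origin" and "rotation" of the camera in the world; the wrist camera has in their place "mount" (4x4, takes a point from camera to tool coordinates, whose origin is the TCP and whose axes are the flange's). Camera axes: x right, y up, looking along -z (the intrinsics and any distortion apply to the point x, -y, -z); pixel columns grow to the right and rows downward; lengths in mm; the calibration is good to about 2 mm. A picture is of the moment at which its call begins: read the wrist's pose just before it. camera_model takes no time and is no camera call.
- workorder.job_done(): hands the job in; it is judged then, once.
The state is a dict: "time_s": time; "qpos": joint angles; "qvel": joint speeds; "effort": joint torques, N m; "ee_pos": TCP position; "ee_rot": TCP orientation; "force": force on the tool from outside, world axes, zero at the start; "torque": the same for the moment, N m; "gripper_width": finger opening in mm; "gripper_force": force on a finger pad.
Only numpy, scipy, OpenCV 4.12 (cv2) and the standard library are available. Lean on these libraries where they do the work, as an engineer would, in place of code of your own. Each camera call takes 0.05 s, during which the arm holds its last target. There are 200 camera calls.

### The job

Before the next batch is marked, touch off the three datum posts: lift the spring-tipped probe out of its fork and press its tip onto the button inside the cup of each post, the lowest post first, then the middle one, then the tallest. Come in squarely along each cup, press lightly so that the sprung tip sinks a few millimetres but never all the way in, and stay so for about half a second. Then hang the probe back in its fork, upright, let go of it, and leave everything else on the bench where it is.

Things in the scene. Friction and masses are not known exactly. Their poses are not given: they have to be found in the camera images.
- probe: Hand probe hanging in its fork: black square head 24 x 24 x 45 mm (grip here), below it a flange 38 mm across, 5 mm thick, then a 14 mm barrel 45 mm long and the sprung stylus. Origin on the axis at the flange's underside; z up along the axis, x and y square to the flats of the head, which spans z = 5 to 50 mm. About 0.15 kg.
- probe_tip (a point): Centre of the 5 mm ball at the tip of the stylus, on the probe's axis 77.5 mm below its origin while the spring is relaxed (the very tip is 80 mm below the origin).
- stylus (a joint): How far the sprung stylus is pushed into the probe, m: 0 relaxed, 0.010 fully in. The spring pushes back with about 0.5 N at first and 0.5 N more per mm, so 2 N at 3 mm and 5.5 N fully in.
- stand: Fixed aluminium fork stand, base 100 x 75 mm; origin at the centre of its underside, z up. Two level prongs along x, 22 mm apart inside, tops 105 mm above the bench, open towards -x, joined by an upright at x = 30 mm. The probe's barrel hangs between them, its flange rests on them, axis anywhere from x = -30 to +10 mm (at first near -6).
- cup_low: Steel cup on the lowest of the three fixed posts, 36 mm wide, 24 mm tall, bore 18 mm; origin at its underside's centre, z out of the mouth along its axis. On its axis inside is a rigid flat button 12 mm wide, its top 5 to 15 mm below the rim (not reported; find by touch). It stands upright, underside 30 mm above the bench.
- cup_mid: Steel cup on the middle-height of the three fixed posts, 36 mm wide, 24 mm tall, bore 18 mm; origin at its underside's centre, z out of the mouth along its axis. On its axis inside is a rigid flat button 12 mm wide, its top 5 to 15 mm below the rim (not reported; find by touch). Origin 70 mm above the bench. It leans 35 degrees from vertical, roughly to the left, +y (read z).
- cup_tall: Steel cup on the tallest of the three fixed posts, 36 mm wide, 24 mm tall, bore 18 mm; origin at its underside's centre, z out of the mouth along its axis. On its axis inside is a rigid flat button 12 mm wide, its top 5 to 15 mm below the rim (not reported; find by touch). Origin 110 mm above the bench. It leans 35 degrees from vertical, roughly to the right, -y (read z).
- spool: Bystander, loose: turned steel spool standing upright, 56 mm across, 60 mm tall. Leave it where it is.
- ring_a: Bystander, loose: flat steel ring, 64 mm across, 18 mm tall. Leave it where it is.
- ring_b: Bystander, loose: flat dark steel ring, 52 mm across, 12 mm tall. Leave it where it is.
- screwdriver: Bystander, loose: screwdriver with a blue handle lying on the bench. Leave it where it is.
- wrench: Bystander, loose: steel wrench lying on the bench. Leave it where it is.
- can: Bystander, loose: aluminium can, 52 mm across, 100 mm tall. Leave it where it is.
Things that resemble listed ones, but are neither listed nor needed, are in the scene too. What is shaped like the part that bears cup_tall but orange or yellow is not meant.

How it is judged:
By the outcome, as a careful person would: the job done as asked, in the order asked, and still so for the second after the job is handed in, with the robot touching nothing.
It also fails if it takes over 67 s, if anything falls off the work surface, if the arm or the gripper's body presses on something with over 40 N, if the wrist force passes 120 N, or if a joint passes its speed limit or range.

## Working session

There is one attempt and no reset: what is moved stays moved. The work goes in short steps, Python scripts to look and compute and a tool call to move; the robot and the scene stay as the last step left them, time stands still between calls to the robot, and variables do not carry over. Pictures are saved under pics/ and viewed, at most 10 in all, crops included, and the job is handed in when it is done.

Besides the shell and the picture viewer there is one more tool, called as a command line: name --pt "numbers of a row" for each row, then --argument value for the rest. carry_out: Moves the arm, as the interface text tells. Its arguments: {"type":"object","properties":{"commands":{"type":"array"},"force":{"type":"number"}},"required":["commands"]}

```bash
mkdir -p pics; ls
python3 - <<'E'
from workcell import state, grab_frame, camera_model
import cv2,json
print(state())
for n in("scene","side","wrist"):
    m=camera_model(n);print(n,m)
    f=grab_frame(n);cv2.imwrite(f"pics/{n}0.png",f[:,:,::-1])
E
```

```text
pics
{'time_s': 0.0, 'qpos': array([-7.65481629e+01,  1.83503485e+01,  8.97059338e+01, -8.35844464e-04,
        7.20425841e+01, -1.14590614e+00]), 'qvel': array([-0.05285381,  0.00501102, -0.03539309,  0.02713965,  0.00555045,
       -0.00037843]), 'effort': array([ 8.94333189e-04, -4.12457550e+01, -2.31969345e+01,  7.27400417e-02,
        4.59403172e-02, -1.69880482e-04]), 'ee_pos': array([ 144.79870837, -555.95622215,  213.1364283 ]), 'ee_rot': array([-1.79901138e+02, -1.18265495e-03,  1.45980006e+01]), 'force': array([ 0.60697071, -0.24903184,  0.1156899 ]), 'torque': array([0.00278023, 0.02803605, 0.00863856]), 'gripper_force': 0.0, 'gripper_width': 91.47819419871085}
scene {'fx': 554.1664688643743, 'fy': 554.1664688643743, 'cx': 314.95025817042756, 'cy': 240.06609215660373, 'origin': array([1217.91969939,  599.07886024, 1128.39889997]), 'rotation': array([ 4.22356804e+01, -4.48294092e-02,  1.33879073e+02])}
side {'fx': 529.0694928982804, 'fy': 529.0694928982804, 'cx': 319.1594318702544, 'cy': 239.2652023308364, 'origin': array([231.20889452, 826.4698086 , 851.18867476]), 'rotation': array([  52.08333311,   -0.94803788, -160.50985097])}
wrist {'fx': 397.6626221602653, 'fy': 397.6626221602653, 'cx': 318.3868972620674, 'cy': 235.30024619247865, 'mount': array([[-8.59560090e-04,  9.61083253e-01,  2.76257565e-01,
         7.90685087e+01],
       [ 9.99999519e-01,  6.95390151e-04,  6.92223028e-04,
        -6.98469195e-01],
       [ 4.73177169e-04,  2.76258027e-01, -9.61083388e-01,
        -1.70015192e+02],
       [ 0.00000000e+00,  0.00000000e+00,  0.00000000e+00,
         1.00000000e+00]])}
```

View pics/scene0.png

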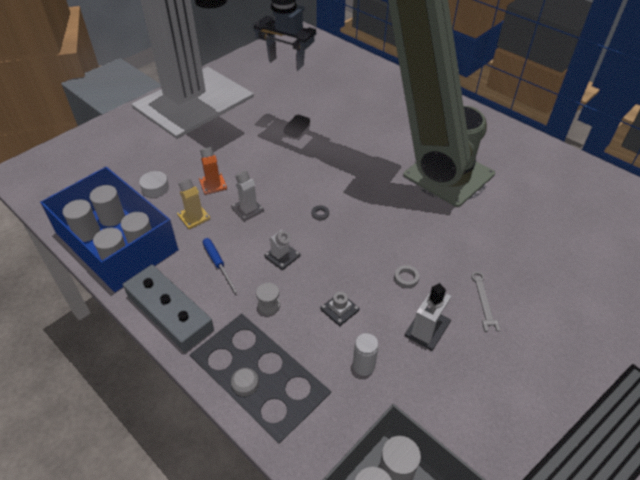

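View pics/side0.png

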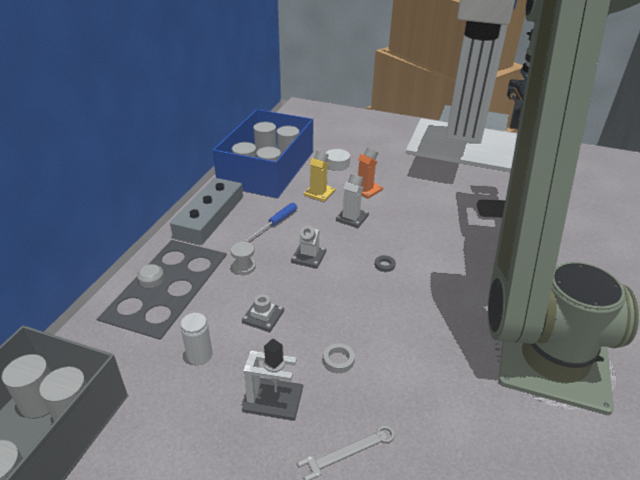

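```bash
cat > h.py <<'E'
import numpy as np, cv2
from scipy.spatial.transform import Rotation as Ro
from scipy.optimize import least_squares
from workcell import state, grab_frame, camera_model
def rot(rpy): return Ro.from_euler('xyz',rpy,degrees=True)
def cam(n,pose=None):
    m=camera_model(n)
    if n=='wrist':
        p,r=pose; M=np.array(m['mount']); R=rot(r).as_matrix()
        m['R']=R@M[:3,:3]; m['o']=np.array(p)+R@M[:3,3]
    else: m['R']=rot(m['rotation']).as_matrix(); m['o']=np.array(m['origin'])
    return m
def proj(m,X):
    c=(np.atleast_2d(X)-m['o'])@m['R']; c=c*[1,-1,-1]
    return np.c_[m['fx']*c[:,0]/c[:,2]+m['cx'],m['fy']*c[:,1]/c[:,2]+m['cy']]
def tri(obs,x0=(500,-100,60)):
    f=lambda X:np.concatenate([(proj(m,X)[0]-uv) for m,uv in obs])
    s=least_squares(f,x0); return s.x,np.abs(s.fun).max()
E
python3 - <<'E'
from h import *
a,b=cam('scene'),cam('side')
for n,p,q in [('probehead',(438,292),(273,350)),('low',(342,298),(263,300)),('mid',(283,239),(308,233)),('tall',(247,181),(354,181)),('orange',(210,155),(370,157)),('yellow',(187,185),(320,160)),('can',(366,342),(194,323)),('spool',(267,290),(242,250)),('ringa',(406,275),(339,355)),('standbase',(428,330),(272,398))]:
    print(n,*tri([(a,p),(b,q)]))
i=cv2.imread('pics/scene0.png');j=cv2.imread('pics/side0.png')
A=cv2.resize(i[160:350,220:460],None,fx=2.5,fy=2.5,interpolation=2)
c1=i[270:350,390:470];c2=j[330:420,230:320]
s=j[160:340,230:380]
B=np.zeros((590,790,3),np.uint8)
A=cv2.resize(i[165:325,225:365],(420,480),interpolation=2);S=cv2.resize(s,(360,432),interpolation=2)
B[:480,:420]=A;B[:432,425:785]=S
cv2.imwrite('pics/crop1.png',B)
C=np.zeros((400,790,3),np.uint8);C[:390,:390]=cv2.resize(c1,(390,390),interpolation=2);C[:390,400:790]=cv2.resize(c2,(390,390),interpolation=2)
cv2.imwrite('pics/crop2.png',C)
E
```

```text
probehead [494.92291803 283.37231629 141.8387135 ] 0.157279760502945
low [602.72238375  98.05925166  52.61976802] 0.4654234699155495
mid [ 583.44940304 -124.14128398   78.85922038] 0.6147281308051902
tall [ 529.11240063 -318.99587084  123.6114742 ] 1.1040730283294522
orange [ 526.86358729 -481.37711123  114.84646192] 0.5898080782343698
yellow [ 653.93513139 -420.86221308  115.18534543] 1.9861379770532608
can [680.66688164 237.45248294  95.75761117] 1.0974948328374694
spool [716.43324626 -40.46389668  57.32265641] 1.607284405172095
ringa [413.04240232 151.08460051  13.54054732] 0.10868856156349693
standbase [502.18259059 286.13446752   3.89629073] 0.6850098115390324
```

View pics/crop2.png

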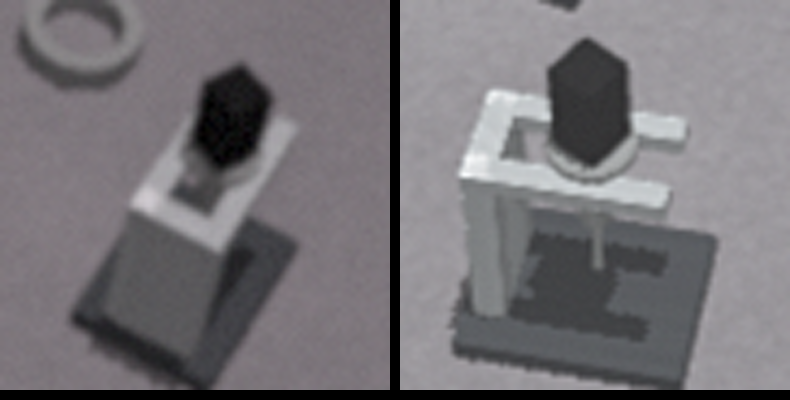

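```bash
cat >> h.py <<'E'
import json
def getc():
    d=json.load(open('cmd.json'));return np.array(d[0]),Ro.from_matrix(d[1])
def setc(p,R): json.dump([list(map(float,p)),R.as_matrix().tolist()],open('cmd.json','w'))
def row(p,R,commit=True,nd=1):
    """row from commanded pose to target pose (world), rounded; rows needed"""
    p0,R0=getc(); v=np.round((R0.inv()*R).as_rotvec(degrees=True),nd); d=np.round(R0.inv().apply(np.array(p)-p0),nd)
    print('ROW',v.tolist(),d.tolist(),'n>=',int(np.ceil(max(np.linalg.norm(d)/50,np.linalg.norm(v)/8.59))))
    if commit: apply(v,d)
def apply(v,d):
    p0,R0=getc(); setc(p0+R0.apply(d),R0*Ro.from_rotvec(v,degrees=True))
E
python3 - <<'E'
from h import *
setc([144.932,-556.451,213.976],rot([180,0,14.599]))
row([500,-200,340],rot([180,0,14.599]))
E
```

```text
ROW [0.0, -0.0, 0.0] [433.4, -255.4, -126.0] n>= 11
```

View pics/crop1.png

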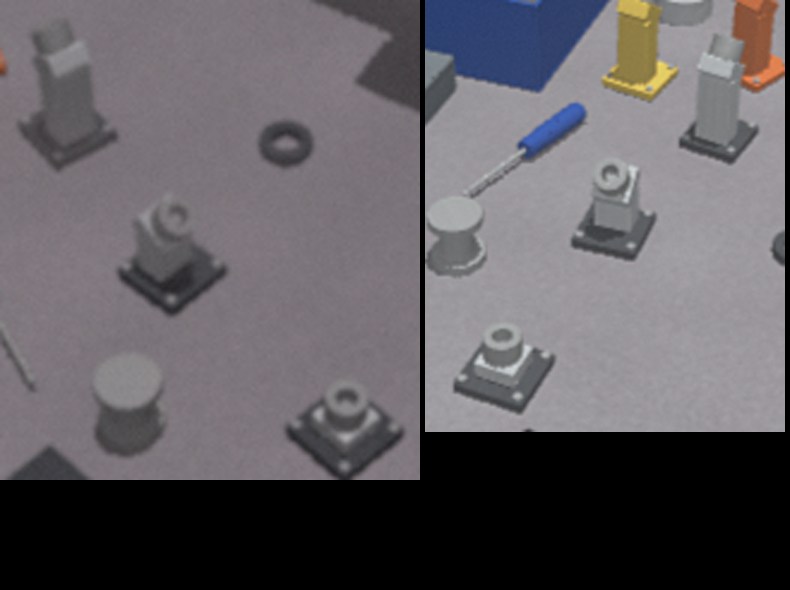

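Candidates, in scene-camera pixels:
- **Tall post:** grey (247,190). I'm rejecting the yellow (192,200) and orange (210,170) look-alikes.
- **Mid post:** (282,243), leaning towards the camera's right.
- **Low post:** (341,302), upright.
- **Probe:** black head at (438,292) in the fork stand. Its head looks turned relative to the prongs.

The crops confirm these choices.

carry_out --pt "0 0 0 433.4 -255.4 -126 1" --pt "0 0 0 433.4 -255.4 -126 1" --pt "0 0 0 433.4 -255.4 -126 1" --pt "0 0 0 433.4 -255.4 -126 1" --pt "0 0 0 433.4 -255.4 -126 1" --pt "0 0 0 433.4 -255.4 -126 1" --pt "0 0 0 433.4 -255.4 -126 1" --pt "0 0 0 433.4 -255.4 -126 1" --pt "0 0 0 433.4 -255.4 -126 1" --pt "0 0 0 433.4 -255.4 -126 1" --pt "0 0 0 433.4 -255.4 -126 1" --pt "0 0 0 433.4 -255.4 -126 1" --pt "0 0 0 433.4 -255.4 -126 1"

```text
time_s: 1.45
ee_pos: [499.6, -200.0, 339.4]
ee_rot: [-180.0, 0.1, 14.6]
force: [0.6, -0.0, 0.0]
gripper_width: 91.0
gripper_force: 0.0
```

Run:
```python
from h import *
s=state();print(s['time_s'],s['ee_pos'],s['ee_rot'])
f=grab_frame('wrist');cv2.imwrite('pics/w1.png',f[:,:,::-1])
json.dump([s['ee_pos'].tolist(),s['ee_rot'].tolist()],open('w1.json','w'))
m=cam('wrist',(s['ee_pos'],s['ee_rot']))
print(proj(m,[[529,-319,124],[583,-124,79],[602,98,52]]))
row([470,200,340],rot([180,0,14.6]))
```

```text
1.45 [ 499.55498087 -200.0333423   339.37596549] [-1.79990537e+02  8.87538065e-02  1.46443136e+01]
[[443.55086571 205.56184209]
 [268.11228552  99.42925476]
 [ 66.57948668  25.21931886]]
ROW [0.0, 0.0, -0.0] [71.8, -394.7, -0.0] n>= 9
```

View pics/w1.png

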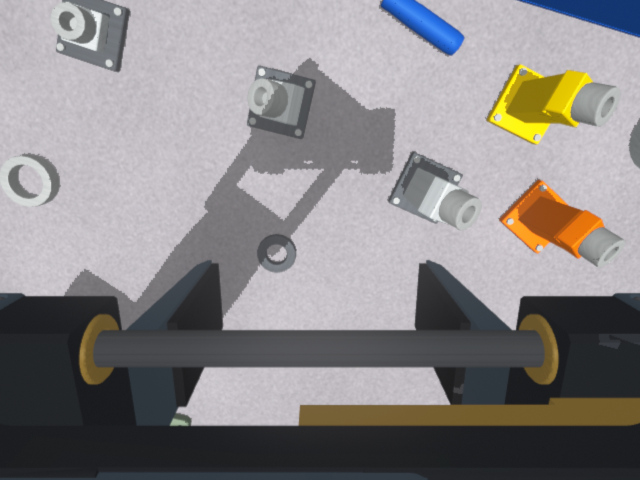

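The wrist view shows the grey tall cup's mouth at about (460,210), leaning right. The mid cup is at (263,98), leaning left, and the low cup is at (70,20). The yellow and orange look-alikes are on the right. Next I'll move over the stand.

carry_out --pt "0 0 0 71.8 -394.7 0 1" --pt "0 0 0 71.8 -394.7 0 1" --pt "0 0 0 71.8 -394.7 0 1" --pt "0 0 0 71.8 -394.7 0 1" --pt "0 0 0 71.8 -394.7 0 1" --pt "0 0 0 71.8 -394.7 0 1" --pt "0 0 0 71.8 -394.7 0 1" --pt "0 0 0 71.8 -394.7 0 1" --pt "0 0 0 71.8 -394.7 0 1" --pt "0 0 0 71.8 -394.7 0 1" --pt "0 0 0 71.8 -394.7 0 1"

```text
time_s: 2.6
ee_pos: [470.0, 198.2, 339.8]
ee_rot: [179.9, 0.0, 14.5]
force: [-1.1, 0.8, 0.3]
gripper_width: 91.2
gripper_force: 0.0
```

Run:
```python
from h import *
s=state();print(s['time_s'],s['ee_pos'],s['ee_rot'])
f=grab_frame('wrist');cv2.imwrite('pics/w2.png',f[:,:,::-1])
json.dump([s['ee_pos'].tolist(),s['ee_rot'].tolist()],open('w2.json','w'))
```

```text
2.6 [470.02701909 198.15858763 339.7745034 ] [1.79942935e+02 3.44353403e-02 1.44752273e+01]
```

View pics/w2.png

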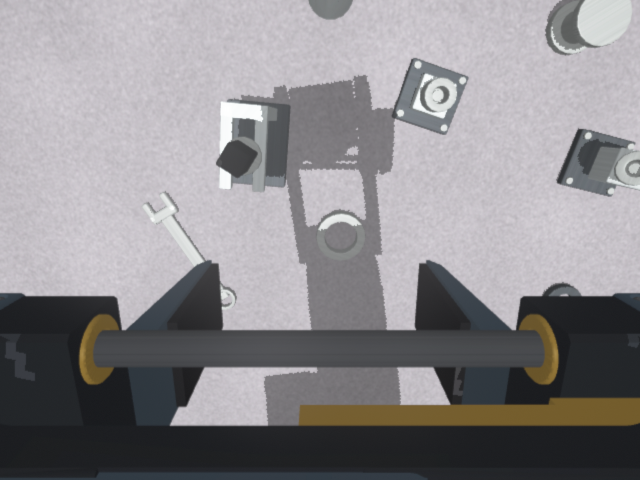

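Run:
```python
from h import *
w1=cv2.imread('pics/w1.png');w2=cv2.imread('pics/w2.png')
T=[(w2,210,92),(w2,390,50),(w1,235,55),(w2,552,110),(w1,390,140),(None,0,0)]
B=np.zeros((600,800,3),np.uint8)
for k,(im,x,y) in enumerate(T):
    if im is None: continue
    t=cv2.resize(im[y:y+100,x:x+88],None,fx=3,fy=3,interpolation=cv2.INTER_CUBIC)
    for v in range(0,88,10): t[:6,3*v]=(0,0,255); t[:3 if v%50 else 12,3*v]=(0,0,255)
    for v in range(0,100,10): t[3*v,:6]=(0,0,255)
    r,c=divmod(k,3); B[r*300:r*300+300,c*266:c*266+t.shape[1]]=t
cv2.imwrite('pics/mont.png',B)
```

```text
(no output)
```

View pics/mont.png

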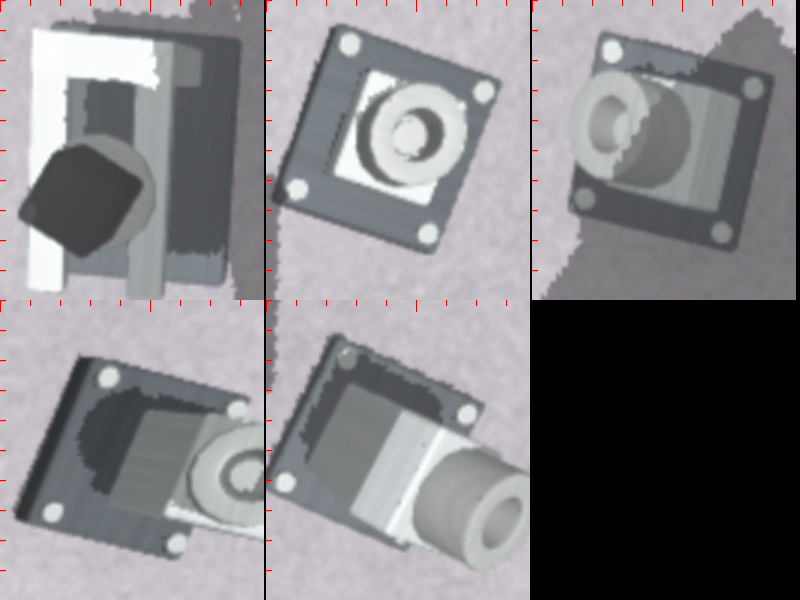

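```bash
cat >> h.py <<'E'
def unproj(m,uv,z):
    uv=np.atleast_2d(uv).astype(float)
    d=np.c_[(uv[:,0]-m['cx'])/m['fx'],-(uv[:,1]-m['cy'])/m['fy'],-np.ones(len(uv))]@m['R'].T
    return m['o']+d*((z-m['o'][2])/d[:,2])[:,None]
E
python3 - <<'E'
from h import *
W1=cam('wrist',json.load(open('w1.json')));W2=cam('wrist',json.load(open('w2.json')))
S,D=cam('scene'),cam('side')
def t(pts,tx,ty,ox,oy): return (np.array(pts,float)-[tx,ty])/3+[ox,oy]
az=lambda a,b:np.degrees(np.arctan2(*(b-a)[1::-1]))
p=unproj(W2,t([(32,30),(28,288),(172,42),(163,297)],0,0,210,92),105)
print('prongs',p.round(1),az(p[0],p[1]),az(p[2],p[3]))
sa=t([(148,192),(293,128)],0,0,0,0)
low=unproj(W2,(439,94.5),54)[0];mid=unproj(W1,(260.7,96.3),89.66)[0];tall=unproj(W1,(468.7,214),129.66)[0]
midb=unproj(W2,((248)/3-266*0/3+552,168.3),89.66)[0]
low1=unproj(W1,(72,20),54)[0]
print('low',low,low1,'mid',mid,midb,'tall',tall)
b=unproj(W1,t([(612,51),(753,89),(721,232),(584,199)],532,0,235,55),10)
print('mid base',b.round(1),b.mean(0),az(b[1],b[0]),az(b[2],b[3]),az(b[0],b[3]))
b=unproj(W1,t([(346,357),(467,413),(285,482)],266,300,390,140),10)
print('tall base',b.round(1),(b[1]+b[2])/2,az(b[0],b[1]),az(b[0],b[2]))
for n,X in(('low',low),('mid',mid),('tall',tall)): print(n,proj(S,X),proj(D,X))
# head fit
im=[(W2,cv2.imread('pics/w2.png'),(205,290,130,185)),(S,cv2.imread('pics/scene0.png'),(420,455,275,312)),(D,cv2.imread('pics/side0.png'),(255,295,333,375))]
ms=[]
for m,i,(x0,x1,y0,y1) in im:
    g=i.max(2); k=np.zeros(g.shape,np.uint8); k[y0:y1,x0:x1]=(g[y0:y1,x0:x1]<(78 if m is W2 else 60))*255
    n,l,st,_=cv2.connectedComponentsWithStats(k); j=1+np.argmax(st[1:,4]); ms.append((m,(l==j))); print(st[j])
def cost(v,sel):
    c=0
    for m,k in [ms[q] for q in sel]:
        B=np.array([[x,y,z] for x in(-12,12) for y in(-12,12) for z in(110,155)],float)
        B[:,:2]=B[:,:2]@rot([0,0,v[2]]).as_matrix()[:2,:2].T+v[:2]
        h=cv2.convexHull(((proj(m,B))*16).round().astype(np.int32)); r=np.zeros(k.shape,np.uint8); cv2.fillConvexPoly(r,h,1,shift=4)
        c+=1-(k&(r>0)).sum()/(k|(r>0)).sum()
    return c
from scipy.optimize import differential_evolution
for sel in([0],[1,2],[0,1,2]):
    r=differential_evolution(cost,[(470,520),(260,310),(0,90)],args=(sel,),seed=1,maxiter=60); print(sel,r.x,r.fun)
E
```

```text
prongs [[539.8 314.3 105. ]
 [457.1 300.3 105. ]
 [547.5 269.9 105. ]
 [465.6 255.  105. ]] -170.39587184571295 -169.72809104153194
low [605.47604867  98.92039961  54.        ] [608.20795848  91.77590958  54.        ] mid [ 583.85123836 -117.56736733   89.66      ] [ 582.73636025 -114.64600519   89.66      ] tall [ 527.93557864 -343.58129899  129.66      ]
mid base [[ 611.8 -101.2   10. ]
 [ 612.2 -157.8   10. ]
 [ 556.2 -158.6   10. ]
 [ 554.8 -102.2   10. ]] [ 583.78536217 -129.9255452    10.        ] 90.37913202995817 91.42307605674353 -179.06132426470273
tall base [[ 562.2 -308.4   10. ]
 [ 553.  -364.6   10. ]
 [ 505.9 -300.    10. ]] [ 529.44839748 -332.30247972   10.        ] -99.2786438526337 171.51683387866703
low [[341.3571223  298.06523864]] [[261.36444668 299.83779017]]
mid [[284.34543768 236.9297402 ]] [[306.56362112 231.4206199 ]]
tall [[240.95583387 173.85135852]] [[356.65529952 175.41983349]]
[220 141  37  36 851]
[429 284  16  21 232]
[265 340  17  28 313]
[0] [496.26004379 282.52325002  58.27955159] 0.19924457034938625
[1, 2] [494.97478657 282.26597532  17.4960528 ] 0.5119535783365571
[0, 1, 2] [495.89551703 281.89474722  15.35697954] 0.7976303423751858
```

Run:
```python
from h import *
row([488,270,255],rot([180,0,58]))
```

```text
ROW [0.0, 0.0, -43.4] [35.1, -63.2, 85.0] n>= 6
```

carry_out --pt "0 0 -43.4 35.1 -63.2 85 1" --pt "0 0 -43.4 35.1 -63.2 85 1" --pt "0 0 -43.4 35.1 -63.2 85 1" --pt "0 0 -43.4 35.1 -63.2 85 1" --pt "0 0 -43.4 35.1 -63.2 85 1" --pt "0 0 -43.4 35.1 -63.2 85 1" --pt "0 0 -43.4 35.1 -63.2 85 1" --pt "0 0 -43.4 35.1 -63.2 85 1"

```text
time_s: 3.45
ee_pos: [488.3, 269.1, 255.2]
ee_rot: [180.0, -0.0, 57.8]
force: [-1.4, 0.4, -0.4]
gripper_width: 91.1
gripper_force: 0.0
```

Run:
```python
from h import *
s=state();print(s['time_s'],s['ee_pos'],s['ee_rot'])
f=grab_frame('wrist');cv2.imwrite('pics/w3.png',f[:,:,::-1])
json.dump([s['ee_pos'].tolist(),s['ee_rot'].tolist()],open('w3.json','w'))
W=cam('wrist',(s['ee_pos'],s['ee_rot'])); u,v=proj(W,[496,282.5,155])[0];print(u,v)
print(proj(W,[[496,282.5,105]]))
c=f[int(v)-60:int(v)+60,int(u)-80:int(u)+80,::-1]
cv2.imwrite('pics/w3c.png',cv2.resize(c,None,fx=5,fy=5,interpolation=2)); print(int(u)-80,int(v)-60)
```

```text
3.45 [488.31929791 269.14524793 255.17326139] [ 1.79979733e+02 -1.44324870e-02  5.77998163e+01]
317.530486602982 216.51257240824035
[[317.63172178 202.43208348]]
237 156
```

View pics/w3c.png

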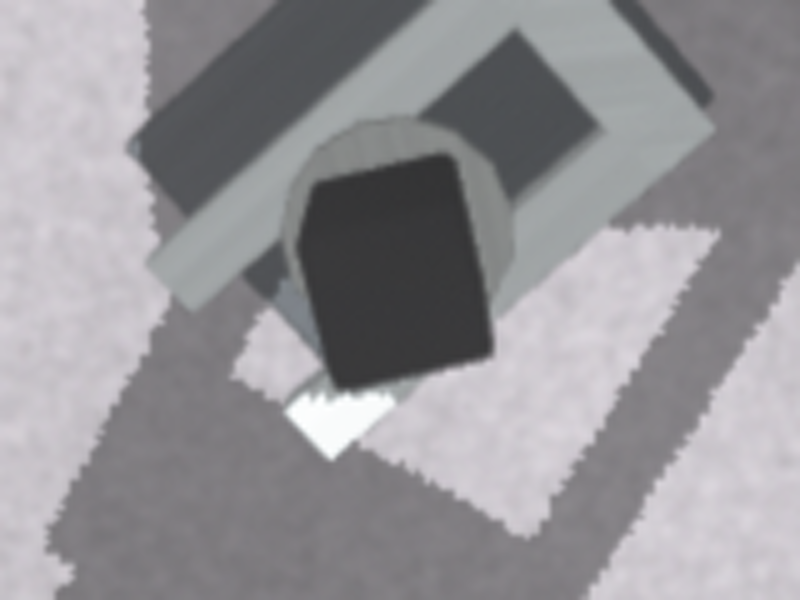

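The close crop shows the black head, with its lower top edge running from about (343,388) to (492,352). The flange is centred near (398,225), and the prongs run diagonally.

Run:
```python
from h import *
W=cam('wrist',json.load(open('w3.json')))
q=lambda P:np.array(P)/5+[237,156]
az=lambda a,b:np.degrees(np.arctan2(*(b-a)[1::-1]))
p=unproj(W,q([(343,388),(492,352),(300,248),(462,212)]),155)
print(p.round(1),p.mean(0),az(p[0],p[1]),az(p[0],p[2]),np.linalg.norm(p[1]-p[0]))
fl=unproj(W,q([(290,175),(514,235)]),110);
f=unproj(W,q([(398,231)]),110);print('flange',f,az(p[0],p[1])%90)
s=unproj(W,q([(150,265),(190,310),(700,125),(330,460)]),105);print(s,az(s[3],s[2]))
i=cv2.imread('pics/w3.png');g=i.max(2);k=np.zeros(g.shape,np.uint8);sl=np.s_[180:238,285:350];k[sl]=(g[sl]<66)*255
n,l,st,_=cv2.connectedComponentsWithStats(k);j=1+np.argmax(st[1:,4]);print(st[j]);k=l==j
def cost(v):
    B=np.array([[x,y,z] for x in(-v[3],v[3]) for y in(-v[3],v[3]) for z in(110,155)],float)
    B[:,:2]=B[:,:2]@rot([0,0,v[2]]).as_matrix()[:2,:2].T+v[:2]
    r=np.zeros(k.shape,np.uint8);cv2.fillConvexPoly(r,cv2.convexHull((proj(W,B)*16).round().astype(np.int32)),1,shift=4)
    return 1-(k&(r>0)).sum()/(k|(r>0)).sum()
from scipy.optimize import differential_evolution
for h in(10.5,12):
  r=differential_evolution(cost,[(475,515),(265,305),(0,90),(h,h+.01)],seed=1);print(r.x,r.fun)
```

```text
[[482.3 276.5 155. ]
 [502.8 269.8 155. ]
 [488.1 296.6 155. ]
 [509.7 289.  155. ]] [495.73594542 282.9745679  155.        ] -18.192508288332366 73.74827017851179 21.62619612896444
flange [[495.93768918 283.94409307 110.        ]] 71.80749171166764
[[457.86902904 300.0743695  105.        ]
 [459.18027661 290.25703429 105.        ]
 [545.85406281 271.8026444  105.        ]
 [464.62871705 256.00011499 105.        ]] 11.009462353963022
[ 297  187   38   46 1302]
[495.41151182 284.17812554  72.72359658  10.50955283] 0.019054878048780477
[495.22500902 284.9010509   67.41351197  12.00166835] 0.16538461538461535
```

Run:
```python
from h import *
c=getc()
row([495.6,283.6,190],rot([180,0,72.5]),commit=False)
row([495.6,283.6,115],rot([180,0,72.5]))
```

```text
ROW [-0.0, 0.0, -14.5] [15.6, -0.8, 65.0] n>= 2
ROW [-0.0, 0.0, -14.5] [15.6, -0.8, 140.0] n>= 3
```

carry_out --pt "0 0 -14.5 15.6 -0.8 65 1" --pt "0 0 -14.5 15.6 -0.8 65 1" --pt "0 0 -14.5 15.6 -0.8 65 1" --pt "0 0 -14.5 15.6 -0.8 100 1" --pt "0 0 -14.5 15.6 -0.8 140 1" --pt "0 0 -14.5 15.6 -0.8 140 1" --pt "0 0 -14.5 15.6 -0.8 140 1" --pt "0 0 -14.5 15.6 -0.8 140 -0.6" --pt "0 0 -14.5 15.6 -0.8 140 -0.6" --pt "0 0 -14.5 15.6 -0.8 140 -0.6" --pt "0 0 -14.5 15.6 -0.8 140 -0.6" --pt "0 0 -14.5 15.6 -0.8 140 -0.6" --pt "0 0 -14.5 15.6 -0.8 140 -0.6" --pt "0 0 -14.5 15.6 -0.8 140 -0.6" --force 30

```text
time_s: 4.9
ee_pos: [495.5, 283.6, 114.9]
ee_rot: [-180.0, 0.0, 72.5]
force: [-0.3, 0.8, -0.1]
gripper_width: 38.3
gripper_force: 0.0
```

Run:
```python
from h import *
s=state();print(s)
c=getc();print(c[0],c[1].as_euler('xyz',degrees=True))
```

```text
{'time_s': 4.9, 'qpos': array([ 2.86342200e+01,  2.25081484e+01,  9.85120999e+01, -2.91540624e-03,
        5.89900262e+01,  4.61382682e+01]), 'qvel': array([-0.11365086,  0.1423559 , -0.00938056,  0.04591319, -0.11727961,
        0.02731386]), 'effort': array([ 4.88291971e-04, -4.26467121e+01, -2.06506419e+01,  6.77821739e-02,
       -2.94423464e-02,  6.06786598e-04]), 'ee_pos': array([495.54324314, 283.64880911, 114.86448931]), 'ee_rot': array([-1.79994682e+02,  9.13930274e-03,  7.24974544e+01]), 'force': array([-0.28190302,  0.75353746, -0.12359934]), 'torque': array([-0.00898646, -0.04066321,  0.01440139]), 'gripper_force': 0.0, 'gripper_width': 38.333450628722865}
[495.58715632 283.65639132 114.976     ] [1.80000000e+02 1.27222187e-14 7.24990000e+01]
```

Still closing; I'll keep going, fully shut.

carry_out --pt "0 0 0 0 0 0 -1" --pt "0 0 0 0 0 0 -1" --pt "0 0 0 0 0 0 -1" --pt "0 0 0 0 0 0 -1" --pt "0 0 0 0 0 0 -1" --pt "0 0 0 0 0 0 -1" --force 30

```text
time_s: 5.5
ee_pos: [495.4, 283.6, 114.8]
ee_rot: [-180.0, 0.0, 72.5]
force: [-0.0, -0.0, -0.9]
gripper_width: 23.4
gripper_force: 30.0
```

Run:
```python
from h import *
c,R=getc()
# probe frame relative: axis through TCP xy(assume), origin at z=105 -> 10mm past TCP; tip 90mm past TCP
ax={'low':np.array([0,0,1.]),'mid':None,'tall':None}
for n,a in(('mid',90.9),('tall',-98.9)):
    s,k=np.sin(np.radians(35)),np.cos(np.radians(35));ax[n]=np.array([s*np.cos(np.radians(a)),s*np.sin(np.radians(a)),k])
mouth={'low':np.array([605.5,98.9,54]),'mid':np.array([583.8,-117,89.66]),'tall':np.array([527.6,-344.5,129.66])}
json.dump({n:[mouth[n].tolist(),ax[n].tolist()] for n in ax},open('t.json','w'))
row(c+[0,0,135],R)
row([605.5,98.9,54+25+90],R)
```

```text
ROW [0.0, 0.0, 0.0] [-0.0, 0.0, -135.0] n>= 3
ROW [0.0, -0.0, -0.0] [-143.2, 160.4, 81.0] n>= 5
```

carry_out --pt "0 0 0 0 0 -40 -1" --pt "0 0 0 0 0 -80 -1" --pt "0 0 0 0 0 -120 -1" --pt "0 0 0 0 0 -135 -1" --pt "0 0 0 0 0 -135 -1"

```text
time_s: 6.0
ee_pos: [496.9, 284.3, 252.6]
ee_rot: [179.7, -0.2, 72.5]
force: [-1.1, -0.1, -1.5]
gripper_width: 23.9
gripper_force: 30.0
```

carry_out --pt "0 0 0 -143.2 160.4 40 -1" --pt "0 0 0 -143.2 160.4 40 -1" --pt "0 0 0 -143.2 160.4 40 -1" --pt "0 0 0 -143.2 160.4 40 -1" --pt "0 0 0 -143.2 160.4 40 -1" --pt "0 0 0 -143.2 160.4 60 -1" --pt "0 0 0 -143.2 160.4 81 -1" --pt "0 0 0 -143.2 160.4 81 -1" --pt "0 0 0 -143.2 160.4 81 -1" --pt "0 0 0 -143.2 160.4 81 -1"

```text
time_s: 7.0
ee_pos: [605.9, 99.4, 169.7]
ee_rot: [179.9, -0.0, 72.5]
force: [-0.2, 1.0, -1.6]
gripper_width: 23.7
gripper_force: 30.0
```

Run:
```python
from h import *
s=state();print(s['time_s'],s['ee_pos'],s['ee_rot'],s['force'],s['gripper_width'])
f=grab_frame('wrist');json.dump([s['ee_pos'].tolist(),s['ee_rot'].tolist()],open('w4.json','w'))
cv2.imwrite('pics/w4.png',f[:,:,::-1])
a=grab_frame('scene');b=grab_frame('side');cv2.imwrite('pics/s4.png',a[:,:,::-1]);cv2.imwrite('pics/d4.png',b[:,:,::-1])
p,R=s['ee_pos'],rot(s['ee_rot'])
tip=p+R.apply([0,0,90]);rim=np.array([605.5,98.9,54])
for n,m,im in(('w',cam('wrist',(p,s['ee_rot'])),f),('s',cam('scene'),a),('d',cam('side'),b)):
    print(n,proj(m,[tip,rim]).round(1).tolist())
B=np.zeros((600,800,3),np.uint8)
m=cam('wrist',(p,s['ee_rot']))
for k,(n,m,im) in enumerate((('w',m,f),('s',cam('scene'),a),('d',cam('side'),b))):
    u,v=proj(m,[tip])[0].astype(int); w,h=(100,75) if k==0 else (50,75); x,y=max(0,u-w//2),max(0,v-h//2); x=min(x,640-w);y=min(y,480-h)
    t=cv2.resize(im[y:y+h,x:x+w,::-1],None,fx=4,fy=4,interpolation=2); print(k,x,y)
    B[:300,(0,400,600)[k]:(0,400,600)[k]+t.shape[1]]=t
cv2.imwrite('pics/m4.png',B[:300])
```

```text
7.0 [605.89936243  99.35892512 169.73239706] [ 1.79926334e+02 -3.65072366e-02  7.25337178e+01] [-0.20744939  0.99320913 -1.60806567] 23.72957290588092
w [[318.0, 241.8], [317.5, 232.5]]
s [[341.7, 291.8], [341.3, 298.1]]
d [[260.4, 291.1], [261.4, 299.8]]
0 268 204
1 316 254
2 235 254
```

View pics/m4.png

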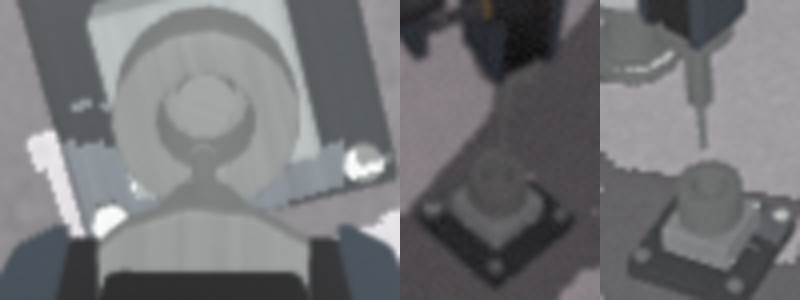

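The wrist tile shows the low cup's rim centred near (205,120), with the stylus tip at (203,155). Both match the projections to within about 1 px. I'll descend to 3 mm inside the mouth.

```bash
cat >> h.py <<'E'
def favg(n=6):
    F=[];P=[]
    for _ in range(n):
        s=state();F.append(s['force']);P.append(s['ee_pos']);T=s['torque'];grab_frame('wrist')
    F=np.array(F);print('t',round(s['time_s'],2),'F',F.mean(0).round(2),'sd',F.std(0).round(2),'pos',np.mean(P,0).round(2),s['ee_rot'].round(2),'tq',T.round(3),'w',round(s['gripper_width'],1))
    return F.mean(0)
E
python3 - <<'E'
from h import *
favg(4)
c,R=getc();print(c)
row([606,98.4,141],R)
E
```

```text
t 7.3 F [-0.11  0.35 -1.21] sd [0.26 0.19 0.52] pos [605.82  99.11 169.78] [ 1.7994e+02 -2.0000e-02  7.2510e+01] tq [ 0.005 -0.03   0.036] w 23.4
[605.49905925  98.84899538 168.976     ]
ROW [0.0, 0.0, 0.0] [-0.3, 0.6, 28.0] n>= 1
```

carry_out --pt "0 0 0 -0.3 0.6 9 -1" --pt "0 0 0 -0.3 0.6 18 -1" --pt "0 0 0 -0.3 0.6 24 -1" --pt "0 0 0 -0.3 0.6 28 -1" --pt "0 0 0 -0.3 0.6 28 -1" --pt "0 0 0 -0.3 0.6 28 -1"

```text
time_s: 7.95
ee_pos: [606.1, 98.4, 140.9]
ee_rot: [180.0, 0.0, 72.5]
force: [-0.0, 0.5, -2.1]
gripper_width: 23.9
gripper_force: 30.0
```

```bash
python3 -c "
from h import *
favg(6)"
```

```text
t 8.2 F [ 0.05  0.49 -1.83] sd [0.44 0.3  0.24] pos [606.2   98.41 141.21] [ 1.7996e+02 -1.0000e-02  7.2500e+01] tq [-0.015 -0.121  0.037] w 23.7
```

carry_out --pt "0 0 0 0 0 2 -1" --pt "0 0 0 0 0 4 -1" --pt "0 0 0 0 0 4 -1" --pt "0 0 0 0 0 4 -1"

```text
time_s: 8.65
ee_pos: [605.9, 98.4, 136.8]
ee_rot: [-180.0, 0.0, 72.5]
force: [-0.9, -0.5, -1.7]
gripper_width: 23.5
gripper_force: 30.0
```

```bash
python3 -c "
from h import *
favg(6)"
```

```text
t 8.9 F [ 0.15 -0.23 -1.69] sd [0.61 0.5  0.43] pos [606.01  98.37 136.92] [179.99   0.    72.5 ] tq [-0.049 -0.106 -0.051] w 24.3
```

carry_out --pt "0 0 0 0 0 2 -1" --pt "0 0 0 0 0 3 -1" --pt "0 0 0 0 0 3 -1"

```text
time_s: 9.25
ee_pos: [605.8, 98.4, 133.6]
ee_rot: [-180.0, 0.0, 72.5]
force: [0.4, 0.5, -1.9]
gripper_width: 23.9
gripper_force: 30.0
```

```bash
python3 -c "
from h import *
apply([0,0,0],[0,0,7])
favg(8)"
```

```text
t 9.6 F [-0.19  0.13 -1.7 ] sd [0.58 0.35 0.57] pos [605.97  98.37 133.87] [179.99   0.    72.5 ] tq [-0.046 -0.143 -0.013] w 23.5
```

carry_out --pt "0 0 0 0 0 2 -1" --pt "0 0 0 0 0 3 -1" --pt "0 0 0 0 0 3 -1"

```text
time_s: 9.95
ee_pos: [605.8, 98.4, 130.6]
ee_rot: [-180.0, 0.0, 72.5]
force: [0.1, -0.4, -1.6]
gripper_width: 24.1
gripper_force: 30.0
```

```bash
python3 -c "
from h import *
apply([0,0,0],[0,0,3])
favg(8)"
```

```text
t 10.3 F [ 0.18 -0.   -1.51] sd [0.11 0.6  0.38] pos [605.97  98.36 130.87] [179.99   0.    72.5 ] tq [-0.038 -0.021 -0.072] w 23.9
```

carry_out --pt "0 0 0 0 0 2 -1" --pt "0 0 0 0 0 3 -1" --pt "0 0 0 0 0 3 -1"

```text
time_s: 10.65
ee_pos: [606.2, 98.4, 128.0]
ee_rot: [180.0, -0.0, 72.5]
force: [0.6, 0.3, 0.7]
gripper_width: 23.7
gripper_force: 30.0
```

```bash
python3 -c "
from h import *
apply([0,0,0],[0,0,3])
favg(8)"
```

```text
t 11.0 F [ 0.11 -0.34  0.09] sd [0.62 0.59 0.41] pos [606.16  98.41 128.09] [ 1.7997e+02 -1.0000e-02  7.2500e+01] tq [ 0.007 -0.18   0.009] w 24.0
```

carry_out --pt "0 0 0 0 0 1 -1" --pt "0 0 0 0 0 1 -1" --pt "0 0 0 0 0 1 -1" --pt "0 0 0 0 0 1 -1" --pt "0 0 0 0 0 1 -1"

```text
time_s: 11.55
ee_pos: [606.1, 98.4, 127.0]
ee_rot: [180.0, -0.0, 72.5]
force: [-0.3, 0.0, 0.8]
gripper_width: 24.1
gripper_force: 30.0
```

```bash
python3 -c "
from h import *
apply([0,0,0],[0,0,1])
favg(8)
c,R=getc()
row(c+[0,0,65],R)
T=json.load(open('t.json'))
m,a=map(np.array,T['mid'])
R2=Ro.align_vectors([-a],[R.apply([0,0,1])])[0]*R
print(R2.apply([0,0,1]),a)
# above low -> standoff with tip 45mm out
row(m+a*(45+90),R2,nd=1)
c,_=getc();print(c)"
```

```text
t 11.9 F [ 0.54 -0.07  0.61] sd [0.47 0.49 0.39] pos [606.08  98.39 126.99] [179.99  -0.    72.5 ] tq [ 0.024 -0.286  0.023] w 23.5
ROW [0.0, 0.0, 0.0] [-0.0, 0.0, -65.0] n>= 2
[ 0.00900935 -0.57350568 -0.81915204] [-0.00900935  0.57350568  0.81915204]
ROW [-11.0, -33.2, 0.0] [-138.6, 19.2, -8.3] n>= 5
[582.61220335 -39.57586448 200.276     ]
```

carry_out --pt "0 0 0 0 0 -10 -1" --pt "0 0 0 0 0 -30 -1" --pt "0 0 0 0 0 -65 -1" --pt "0 0 0 0 0 -65 -1"

```text
time_s: 12.35
ee_pos: [608.4, 98.7, 197.0]
ee_rot: [179.5, -0.2, 72.5]
force: [1.8, -0.6, -1.4]
gripper_width: 23.8
gripper_force: 30.0
```

carry_out --pt "-11 -33.2 0 -138.6 19.2 -8.3 -1" --pt "-11 -33.2 0 -138.6 19.2 -8.3 -1" --pt "-11 -33.2 0 -138.6 19.2 -8.3 -1" --pt "-11 -33.2 0 -138.6 19.2 -8.3 -1" --pt "-11 -33.2 0 -138.6 19.2 -8.3 -1" --pt "-11 -33.2 0 -138.6 19.2 -8.3 -1" --pt "-11 -33.2 0 -138.6 19.2 -8.3 -1" --pt "-11 -33.2 0 -138.6 19.2 -8.3 -1"

```text
time_s: 13.15
ee_pos: [582.9, -40.1, 200.9]
ee_rot: [167.5, 32.9, 68.7]
force: [-0.2, -0.5, -0.4]
gripper_width: 23.8
gripper_force: 30.0
```

Run:
```python
from h import *
F=favg(5);s=state();p,r=s['ee_pos'],s['ee_rot'];R=rot(r)
json.dump([p.tolist(),r.tolist()],open('w5.json','w'))
f=grab_frame('wrist');cv2.imwrite('pics/w5.png',f[:,:,::-1])
c,Rc=getc();print('cmd',c,Rc.as_euler('xyz',degrees=True),'qpos',s['qpos'].round(1))
m,a=map(np.array,json.load(open('t.json'))['mid'])
W=cam('wrist',(p,r));uv=proj(W,[m,p+R.apply([0,0,90])]);print(uv)
# search for rim circles: project outer & inner rim, score edge along gradient
g=cv2.GaussianBlur(cv2.cvtColor(f,cv2.COLOR_RGB2GRAY),(0,0),1).astype(float)
gm=np.hypot(cv2.Sobel(g,-1,1,0),cv2.Sobel(g,-1,0,1))
u=np.cross(a,[1,0,0]);u/=np.linalg.norm(u);v=np.cross(a,u);th=np.linspace(0,2*np.pi,120,endpoint=False)
def score(dx,dy):
    t=0
    for rr in(18,9):
        q=proj(W,m+[dx,dy,0]+rr*(np.cos(th)[:,None]*u+np.sin(th)[:,None]*v)).astype(np.float32)
        t+=cv2.remap(gm.astype(np.float32),q[:,0],q[:,1],1).mean()
    return t
G=[(score(x,y),x,y) for x in np.arange(-7,7.1,.5) for y in np.arange(-7,7.1,.5)]
for g_ in sorted(G)[::-1][:6]:print(g_)
```

```text
t 13.35 F [-0.   -0.1  -1.41] sd [0.34 0.37 0.54] pos [582.8  -40.12 200.82] [167.55  32.91  68.74] tq [0.479 0.006 0.002] w 24.0
cmd [582.61220335 -39.57586448 200.276     ] [167.59160923  32.96510053  68.81443059] qpos [ 13.6  23.6  92.7 -35.2  75.6  43.8]
[[318.28567204 224.82167514]
 [318.39202103 241.81955309]]
(np.float32(268.17535), np.float64(0.0), np.float64(2.0))
(np.float32(264.52588), np.float64(0.0), np.float64(1.5))
(np.float32(261.8971), np.float64(-0.5), np.float64(2.0))
(np.float32(261.71353), np.float64(-0.5), np.float64(1.5))
(np.float32(260.2736), np.float64(0.0), np.float64(2.5))
(np.float32(257.84918), np.float64(-0.5), np.float64(1.0))
```

```bash
cat >> h.py <<'E'
def rimfit(img,pose,m,a0,tilt=35,span=6):
    from scipy.optimize import differential_evolution
    W=cam('wrist',pose);g=cv2.GaussianBlur(cv2.cvtColor(img,cv2.COLOR_BGR2GRAY),(0,0),1)
    gm=np.hypot(cv2.Sobel(g,cv2.CV_32F,1,0),cv2.Sobel(g,cv2.CV_32F,0,1));th=np.linspace(0,2*np.pi,180,endpoint=False)[:,None]
    def c(v):
        s,k=np.sin(np.radians(tilt)),np.cos(np.radians(tilt));A=np.radians(v[2]);a=np.array([s*np.cos(A),s*np.sin(A),k])
        u=np.cross(a,[1,0,0]);u/=np.linalg.norm(u);w=np.cross(a,u);t=0
        for rr in(18,9):
            q=proj(W,m+[v[0],v[1],0]+rr*(np.cos(th)*u+np.sin(th)*w)).astype(np.float32);t-=cv2.remap(gm,q[:,0],q[:,1],1).mean()
        return t
    r=differential_evolution(c,[(-span,span),(-span,span),(a0-12,a0+12)],seed=0);print('rimfit',r.x.round(2),round(r.fun,1));return r.x
E
python3 - <<'E'
from h import *
m,a=map(np.array,json.load(open('t.json'))['mid'])
x=rimfit(cv2.imread('pics/w5.png'),json.load(open('w5.json')),m,90.9)
c,R=getc()
m2=m+[0,1.8,0]
row(m2+a*(90-3),R)   # tip 3 mm inside
E
```

```text
rimfit [-0.14  1.98 94.24] -269.2
ROW [0.0, 0.0, 0.0] [1.4, -0.4, 47.0] n>= 1
```

carry_out --pt "0 0 0 1.4 -0.4 10 -1" --pt "0 0 0 1.4 -0.4 22 -1" --pt "0 0 0 1.4 -0.4 33 -1" --pt "0 0 0 1.4 -0.4 42 -1" --pt "0 0 0 1.4 -0.4 47 -1" --pt "0 0 0 1.4 -0.4 47 -1" --pt "0 0 0 1.4 -0.4 47 -1"

```text
time_s: 14.15
ee_pos: [583.2, -65.4, 161.0]
ee_rot: [167.6, 33.0, 68.8]
force: [0.1, 0.4, -1.5]
gripper_width: 24.0
gripper_force: 30.0
```

```bash
cat >> h.py <<'E'
def fax(n=8):
    F=favg(n);c,R=getc();print('push along tool -z:',round(float(-R.apply([0,0,1])@F),2),'lateral tool xy',R.inv().apply(F)[:2].round(2))
E
python3 -c "
from h import *
fax(8);print(getc()[0])"
```

```text
t 14.5 F [ 0.1   0.31 -1.35] sd [0.69 0.27 0.36] pos [583.3  -65.14 161.21] [167.56  32.95  68.81] tq [ 0.542 -0.044  0.022] w 24.2
push along tool -z: -0.93 lateral tool xy [ 1.01 -0.23]
[583.04595991 -65.32143558 160.93013079]
```

carry_out --pt "0 0 0 0 0 2 -1" --pt "0 0 0 0 0 3 -1" --pt "0 0 0 0 0 3 -1"

```text
time_s: 14.85
ee_pos: [582.9, -67.2, 158.2]
ee_rot: [167.6, 33.0, 68.8]
force: [-0.2, -0.8, -1.9]
gripper_width: 24.2
gripper_force: 30.0
```

```bash
python3 -c "
from h import *
apply([0,0,0],[0,0,3])
fax(8)"
```

```text
t 15.2 F [-0.02 -0.32 -1.61] sd [0.41 0.42 0.38] pos [583.06 -67.09 158.4 ] [167.58  32.97  68.81] tq [ 0.485 -0.03   0.001] w 24.0
push along tool -z: -1.5 lateral tool xy [ 0.61 -0.23]
```

carry_out --pt "0 0 0 0 0 2 -1" --pt "0 0 0 0 0 3 -1" --pt "0 0 0 0 0 3 -1"

```text
time_s: 15.55
ee_pos: [583.0, -68.9, 155.8]
ee_rot: [167.6, 33.0, 68.8]
force: [0.2, -0.9, -2.2]
gripper_width: 23.8
gripper_force: 30.0
```

```bash
python3 -c "
from h import *
apply([0,0,0],[0,0,3])
fax(8)"
```

```text
t 15.9 F [ 0.16 -0.28 -1.55] sd [0.58 0.46 0.57] pos [583.09 -68.79 155.94] [167.58  32.97  68.81] tq [ 0.444 -0.102  0.008] w 23.8
push along tool -z: -1.43 lateral tool xy [ 0.67 -0.06]
```

carry_out --pt "0 0 0 0 0 2 -1" --pt "0 0 0 0 0 3 -1" --pt "0 0 0 0 0 3 -1"

```text
time_s: 16.25
ee_pos: [583.3, -70.5, 153.5]
ee_rot: [167.6, 33.0, 68.8]
force: [0.4, 1.0, -1.5]
gripper_width: 23.8
gripper_force: 30.0
```

```bash
python3 -c "
from h import *
apply([0,0,0],[0,0,3])
fax(8)"
```

```text
t 16.6 F [ 0.21  0.48 -1.09] sd [0.27 0.57 0.32] pos [583.24 -70.46 153.59] [167.57  32.96  68.81] tq [ 0.482 -0.17   0.129] w 23.7
push along tool -z: -0.62 lateral tool xy [ 1.03 -0.11]
```

carry_out --pt "0 0 0 0 0 1.5 -1" --pt "0 0 0 0 0 2.5 -1" --pt "0 0 0 0 0 2.5 -1"

```text
time_s: 16.95
ee_pos: [583.3, -71.9, 151.5]
ee_rot: [167.6, 33.0, 68.8]
force: [-0.4, 1.1, 1.2]
gripper_width: 23.6
gripper_force: 30.0
```

```bash
python3 -c "
from h import *
apply([0,0,0],[0,0,2.5])
fax(10)"
```

```text
t 17.4 F [0.15 1.04 0.43] sd [0.35 0.4  0.42] pos [583.25 -71.89 151.54] [167.58  32.97  68.81] tq [ 0.507 -0.194  0.008] w 23.7
push along tool -z: 0.95 lateral tool xy [ 0.62 -0.03]
```

carry_out --pt "0 0 0 0 0 0 -1" --pt "0 0 0 0 0 0 -1" --pt "0 0 0 0 0 0 -1" --pt "0 0 0 0 0 -6 -1" --pt "0 0 0 0 0 -20 -1" --pt "0 0 0 0 0 -60 -1" --pt "0 0 0 0 0 -60 -1" --pt "0 0 0 0 0 -60 -1"

```text
time_s: 18.25
ee_pos: [582.7, -36.8, 201.4]
ee_rot: [167.5, 32.9, 68.8]
force: [0.0, -0.8, -1.8]
gripper_width: 23.7
gripper_force: 30.0
```

```bash
python3 -c "
from h import *
apply([0,0,0],[0,0,-60])
m,a=map(np.array,json.load(open('t.json'))['tall'])
Ru=rot([180,0,72.5]); R2=Ro.align_vectors([-a],[Ru.apply([0,0,1])])[0]*Ru
print(R2.apply([0,0,1]),a)
row(m+a*(45+90)+[0,0,50],R2)
row(m+a*(45+90),R2)
print(getc()[0])"
```

```text
[ 0.08873823  0.5666705  -0.81915204] [-0.08873823 -0.5666705   0.81915204]
ROW [16.2, 67.8, 1.9] [-369.1, 45.8, 145.8] n>= 9
ROW [0.0, -0.0, -0.0] [-28.4, 4.3, 41.0] n>= 2
[ 515.61254285 -421.00449831  240.236349  ]
```

carry_out --pt "16.2 67.8 1.9 -369.1 45.8 145.8 -1" --pt "16.2 67.8 1.9 -369.1 45.8 145.8 -1" --pt "16.2 67.8 1.9 -369.1 45.8 145.8 -1" --pt "16.2 67.8 1.9 -369.1 45.8 145.8 -1" --pt "16.2 67.8 1.9 -369.1 45.8 145.8 -1" --pt "16.2 67.8 1.9 -369.1 45.8 145.8 -1" --pt "16.2 67.8 1.9 -369.1 45.8 145.8 -1" --pt "16.2 67.8 1.9 -369.1 45.8 145.8 -1" --pt "16.2 67.8 1.9 -369.1 45.8 145.8 -1" --pt "16.2 67.8 1.9 -369.1 45.8 145.8 -1" --pt "16.2 67.8 1.9 -369.1 45.8 145.8 -1" --pt "16.2 67.8 1.9 -369.1 45.8 145.8 -1"

```text
time_s: 19.45
ee_pos: [515.9, -419.0, 291.4]
ee_rot: [-174.1, -34.5, 70.8]
force: [0.1, 0.2, -2.2]
gripper_width: 24.1
gripper_force: 30.0
```

carry_out --pt "0 0 0 -28.4 4.3 41 -1" --pt "0 0 0 -28.4 4.3 41 -1" --pt "0 0 0 -28.4 4.3 41 -1" --pt "0 0 0 -28.4 4.3 41 -1"

```text
time_s: 19.85
ee_pos: [516.7, -420.5, 243.4]
ee_rot: [-174.3, -34.5, 70.9]
force: [-0.4, -0.0, -0.8]
gripper_width: 23.6
gripper_force: 30.0
```

Run:
```python
from h import *
fax(6);s=state();p,r=s['ee_pos'],s['ee_rot'];print(getc()[0],getc()[1].as_euler('xyz',degrees=True),s['qpos'].round(1))
f=grab_frame('wrist');cv2.imwrite('pics/w6.png',f[:,:,::-1])
m,a=map(np.array,json.load(open('t.json'))['tall'])
print(proj(cam('wrist',(p,r)),[m,p+rot(r).apply([0,0,90])]))
rimfit(f[:,:,::-1].copy(),(p,r),m,-98.9,span=8)
```

```text
t 20.1 F [ 0.18  0.08 -1.46] sd [0.35 0.49 0.45] pos [ 516.32 -421.06  242.6 ] [-174.2   -34.5    70.71] tq [-0.527 -0.039  0.025] w 23.8
push along tool -z: -1.26 lateral tool xy [-0.72  0.28]
[ 515.61254285 -421.00449831  240.236349  ] [-174.05020037  -34.57788486   70.62053957] [-52.4  38.9  59.4  25.7 105.7 -33.1]
[[317.23350012 224.68474461]
 [317.71094563 241.16396643]]
rimfit [  0.19   0.39 -94.32] -248.5
```

Run:
```python
from h import *
m,a=map(np.array,json.load(open('t.json'))['tall']);c,R=getc()
row(m+[.2,.4,0]+a*87,R)
print(getc()[0])
```

```text
ROW [0.0, 0.0, 0.0] [0.4, 0.1, 48.2] n>= 1
[ 520.13245316 -393.39752318  200.98287355]
```

carry_out --pt "0 0 0 0.4 0.1 10 -1" --pt "0 0 0 0.4 0.1 22 -1" --pt "0 0 0 0.4 0.1 33 -1" --pt "0 0 0 0.4 0.1 42 -1" --pt "0 0 0 0.4 0.1 48.2 -1" --pt "0 0 0 0.4 0.1 48.2 -1" --pt "0 0 0 0.4 0.1 48.2 -1"

```text
time_s: 20.9
ee_pos: [520.3, -393.5, 201.2]
ee_rot: [-174.1, -34.6, 70.6]
force: [-0.2, -0.1, -1.5]
gripper_width: 23.9
gripper_force: 30.0
```

```bash
python3 -c "
from h import *
fax(8)"
```

```text
t 21.25 F [-0.37  0.01 -1.49] sd [0.44 0.7  0.58] pos [ 520.22 -393.7   201.29] [-174.08  -34.56   70.63] tq [-0.563  0.025 -0.063] w 24.0
push along tool -z: -1.2 lateral tool xy [-0.94 -0.23]
```

carry_out --pt "0 0 0 0 0 2 -1" --pt "0 0 0 0 0 3 -1" --pt "0 0 0 0 0 3 -1"

```text
time_s: 21.6
ee_pos: [520.4, -391.5, 198.3]
ee_rot: [-174.0, -34.6, 70.6]
force: [-0.1, 0.0, -1.0]
gripper_width: 23.8
gripper_force: 30.0
```

```bash
python3 -c "
from h import *
apply([0,0,0],[0,0,3])
fax(8);print(getc()[0])"
```

```text
t 21.95 F [ 0.05 -0.2  -1.45] sd [0.51 0.33 0.57] pos [ 520.4  -391.66  198.49] [-174.06  -34.57   70.62] tq [-0.516 -0.026 -0.015] w 23.8
push along tool -z: -1.08 lateral tool xy [-0.97  0.23]
[ 520.40101222 -391.69687503  198.5261131 ]
```

carry_out --pt "0 0 0 0 0 2 -1" --pt "0 0 0 0 0 3 -1" --pt "0 0 0 0 0 3 -1"

```text
time_s: 22.3
ee_pos: [520.6, -389.8, 195.9]
ee_rot: [-174.0, -34.6, 70.6]
force: [-0.7, -0.2, -1.3]
gripper_width: 23.9
gripper_force: 30.0
```

```bash
python3 -c "
from h import *
apply([0,0,0],[0,0,3])
fax(8)"
```

```text
t 22.65 F [-0.12 -0.07 -1.23] sd [0.52 0.32 0.33] pos [ 520.67 -389.96  196.04] [-174.06  -34.57   70.62] tq [-0.529  0.023 -0.011] w 24.0
push along tool -z: -0.96 lateral tool xy [-0.78  0.01]
```

carry_out --pt "0 0 0 0 0 2 -1" --pt "0 0 0 0 0 2.5 -1" --pt "0 0 0 0 0 2.5 -1"

```text
time_s: 23.0
ee_pos: [520.9, -388.6, 194.0]
ee_rot: [-174.1, -34.6, 70.6]
force: [0.6, -0.4, -1.5]
gripper_width: 24.0
gripper_force: 30.0
```

```bash
python3 -c "
from h import *
apply([0,0,0],[0,0,2.5])
fax(10)"
```

```text
t 23.45 F [ 0.16 -0.48 -1.21] sd [0.34 0.5  0.53] pos [ 520.92 -388.63  194.06] [-174.06  -34.57   70.63] tq [-0.581 -0.074 -0.014] w 23.9
push along tool -z: -0.73 lateral tool xy [-1.01  0.39]
```

carry_out --pt "0 0 0 0 0 1 -1" --pt "0 0 0 0 0 2 -1" --pt "0 0 0 0 0 2 -1"

```text
time_s: 23.8
ee_pos: [521.1, -387.5, 192.4]
ee_rot: [-174.1, -34.6, 70.6]
force: [-0.5, -1.2, -0.5]
gripper_width: 23.9
gripper_force: 30.0
```

```bash
python3 -c "
from h import *
apply([0,0,0],[0,0,2])
fax(10)"
```

```text
t 24.25 F [ 0.13 -1.04 -0.25] sd [0.37 0.45 0.62] pos [ 521.1  -387.5   192.43] [-174.06  -34.57   70.63] tq [-0.567 -0.063  0.018] w 24.1
push along tool -z: 0.38 lateral tool xy [-0.91  0.43]
```

carry_out --pt "0 0 0 0 0 1.5 -1" --pt "0 0 0 0 0 1.5 -1" --pt "0 0 0 0 0 1.5 -1" --pt "0 0 0 0 0 1.5 -1"

```text
time_s: 24.7
ee_pos: [521.2, -386.7, 191.2]
ee_rot: [-174.1, -34.6, 70.6]
force: [-0.9, -1.2, 0.8]
gripper_width: 23.6
gripper_force: 30.0
```

```bash
python3 -c "
from h import *
apply([0,0,0],[0,0,1.5])
fax(10);apply([0,0,0],[0,0,-60])
# go back: above stand, upright, yaw 72.5, probe origin at z 105+35
R=rot([180,0,72.5])
row([495.6,283.6,250],R)
row([495.6,283.6,118],R)"
```

```text
t 25.15 F [-0.23 -1.16  0.08] sd [0.48 0.49 0.55] pos [ 521.23 -386.64  191.18] [-174.06  -34.57   70.62] tq [-0.554 -0.083 -0.017] w 23.8
push along tool -z: 0.75 lateral tool xy [-0.92  0.1 ]
ROW [-5.2, -34.6, -0.0] [546.9, -213.5, 389.4] n>= 15
ROW [-0.0, -0.0, -0.0] [-0.0, -0.0, 132.0] n>= 3
```

carry_out --pt "0 0 0 0 0 -6 -1" --pt "0 0 0 0 0 -20 -1" --pt "0 0 0 0 0 -60 -1" --pt "0 0 0 0 0 -100 -1" --pt "0 0 0 0 0 -100 -1"

```text
time_s: 25.7
ee_pos: [512.3, -446.4, 277.1]
ee_rot: [-174.5, -34.3, 70.8]
force: [0.0, -0.1, -1.0]
gripper_width: 23.9
gripper_force: 30.0
```

```bash
python3 -c "
from h import *
# undo: recompute commanded pose
m,a=map(np.array,json.load(open('t.json'))['tall'])
Ru=rot([180,0,72.5]); R2=Ro.align_vectors([-a],[Ru.apply([0,0,1])])[0]*Ru
s=state();print(s['ee_pos'],s['ee_rot'])
c=np.array([520.13245316,-393.39752318,200.98287355])
R0=Ro.from_euler('xyz',[-174.05020037,-34.57788486,70.62053957],degrees=True)
setc(c+R0.apply([0,0,12-100]),R0);print(getc()[0])
R=rot([180,0,72.5])
row([495.6,283.6,250],R)
row([495.6,283.6,118],R)"
```

```text
[ 512.28607415 -446.39342168  277.06514966] [-174.54941727  -34.29860788   70.80657673]
[ 512.25472063 -443.2832023   273.04784666]
ROW [-5.2, -34.6, -0.0] [546.9, -213.5, 429.4] n>= 15
ROW [-0.0, -0.0, -0.0] [-0.0, -0.0, 132.0] n>= 3
```

carry_out --pt "-5.2 -34.6 0 546.9 -213.5 429.4 -1" --pt "-5.2 -34.6 0 546.9 -213.5 429.4 -1" --pt "-5.2 -34.6 0 546.9 -213.5 429.4 -1" --pt "-5.2 -34.6 0 546.9 -213.5 429.4 -1" --pt "-5.2 -34.6 0 546.9 -213.5 429.4 -1" --pt "-5.2 -34.6 0 546.9 -213.5 429.4 -1" --pt "-5.2 -34.6 0 546.9 -213.5 429.4 -1" --pt "-5.2 -34.6 0 546.9 -213.5 429.4 -1" --pt "-5.2 -34.6 0 546.9 -213.5 429.4 -1" --pt "-5.2 -34.6 0 546.9 -213.5 429.4 -1" --pt "-5.2 -34.6 0 546.9 -213.5 429.4 -1" --pt "-5.2 -34.6 0 546.9 -213.5 429.4 -1" --pt "-5.2 -34.6 0 546.9 -213.5 429.4 -1" --pt "-5.2 -34.6 0 546.9 -213.5 429.4 -1" --pt "-5.2 -34.6 0 546.9 -213.5 429.4 -1" --pt "-5.2 -34.6 0 546.9 -213.5 429.4 -1" --pt "-5.2 -34.6 0 546.9 -213.5 429.4 -1" --pt "-5.2 -34.6 0 546.9 -213.5 429.4 -1" --pt "-5.2 -34.6 0 546.9 -213.5 429.4 -1" --pt "-5.2 -34.6 0 546.9 -213.5 429.4 -1"

```text
time_s: 27.7
ee_pos: [495.7, 282.5, 250.1]
ee_rot: [-180.0, -0.0, 72.4]
force: [-0.1, -0.2, -1.5]
gripper_width: 23.7
gripper_force: 30.0
```

```bash
python3 -c "
from h import *
favg(4)"
```

```text
t 27.85 F [ 0.01 -0.05 -1.98] sd [0.4  0.29 0.34] pos [495.73 282.7  250.12] [ 1.800e+02 -4.000e-02  7.242e+01] tq [-0.019 -0.033  0.003] w 23.7
```

carry_out --pt "0 0 0 0 0 15 -1" --pt "0 0 0 0 0 35 -1" --pt "0 0 0 0 0 60 -1" --pt "0 0 0 0 0 85 -1" --pt "0 0 0 0 0 110 -1" --pt "0 0 0 0 0 125 -1" --pt "0 0 0 0 0 132 -1" --pt "0 0 0 0 0 132 -1" --pt "0 0 0 0 0 132 -1"

```text
time_s: 28.8
ee_pos: [496.3, 283.9, 118.8]
ee_rot: [179.9, -0.1, 72.5]
force: [1.0, 0.3, -1.4]
gripper_width: 23.6
gripper_force: 30.0
```

```bash
python3 -c "
from h import *
fax(6)"
```

```text
t 29.05 F [ 0.08  0.23 -1.36] sd [0.54 0.31 0.12] pos [496.25 283.92 118.94] [ 1.7994e+02 -9.0000e-02  7.2480e+01] tq [-0.001 -0.086 -0.01 ] w 23.7
push along tool -z: -1.36 lateral tool xy [0.25 0.01]
```

carry_out --pt "0 0 0 0 0 1 -1" --pt "0 0 0 0 0 2 -1" --pt "0 0 0 0 0 2.7 -1" --pt "0 0 0 0 0 2.7 -1" --pt "0 0 0 0 0 2.7 -1"

```text
time_s: 29.6
ee_pos: [495.6, 283.6, 115.2]
ee_rot: [-180.0, -0.0, 72.5]
force: [0.1, 0.3, -1.6]
gripper_width: 23.6
gripper_force: 30.0
```

```bash
python3 -c "
from h import *
apply([0,0,0],[0,0,2.7])
fax(6)"
```

```text
t 29.85 F [-0.    0.11 -1.46] sd [0.46 0.39 0.23] pos [495.65 283.61 115.23] [-1.800e+02 -3.000e-02  7.247e+01] tq [-0.032 -0.064  0.   ] w 24.1
push along tool -z: -1.46 lateral tool xy [ 0.11 -0.04]
```

Not touching yet; I'll lower it a further 0.8 mm, then release gently.

carry_out --pt "0 0 0 0 0 0.4 -1" --pt "0 0 0 0 0 0.8 -1" --pt "0 0 0 0 0 0.8 -1" --pt "0 0 0 0 0 0.8 -1"

```text
time_s: 30.3
ee_pos: [495.7, 283.6, 114.8]
ee_rot: [180.0, -0.0, 72.5]
force: [-0.5, -0.8, 2.7]
gripper_width: 23.9
gripper_force: 30.0
```

```bash
python3 -c "
from h import *
apply([0,0,0],[0,0,.8])
fax(6)"
```

```text
t 30.55 F [-1.14 -0.71  3.27] sd [0.52 0.58 0.79] pos [495.69 283.64 114.82] [ 1.7999e+02 -5.0000e-02  7.2480e+01] tq [-0.158  0.253  0.007] w 24.0
push along tool -z: 3.28 lateral tool xy [-1.02 -0.88]
```

carry_out --pt "0 0 0 0 0 0 -0.2" --pt "0 0 0 0 0 0 0.3" --pt "0 0 0 0 0 0 0.6" --pt "0 0 0 0 0 0 0.6" --pt "0 0 0 0 0 0 0.6" --pt "0 0 0 0 0 0 0.6" --pt "0 0 0 0 0 0 0.6" --pt "0 0 0 0 0 0 0.6"

```text
time_s: 31.4
ee_pos: [495.6, 283.6, 114.5]
ee_rot: [-180.0, -0.0, 72.5]
force: [-0.3, 0.0, 0.1]
gripper_width: 72.8
gripper_force: 0.0
```

carry_out --pt "0 0 0 0 0 -15 0.6" --pt "0 0 0 0 0 -40 0.6" --pt "0 0 0 0 0 -80 0.6" --pt "0 0 0 0 0 -120 0.6" --pt "0 0 0 0 0 -140 0.6" --pt "0 0 0 0 0 -140 0.6" --pt "0 0 0 0 0 -140 0.6" --pt "0 0 0 0 0 -140 0.6"

```text
time_s: 32.2
ee_pos: [494.8, 283.0, 252.5]
ee_rot: [-179.8, 0.1, 72.5]
force: [-0.0, 0.2, -0.1]
gripper_width: 72.8
gripper_force: 0.0
```

Run:
```python
from h import *
s=state();print(s['time_s'],s['ee_pos'],s['gripper_width'],s['force'])
w=grab_frame('wrist');d=grab_frame('side');a=grab_frame('scene')
B=np.zeros((600,800,3),np.uint8)
B[:300,:400]=cv2.resize(w[:,:,::-1],(400,300));B[:300,400:800]=cv2.resize(d[130:430,100:500,::-1],(400,300))
B[300:,:400]=cv2.resize(a[100:400,150:550,::-1],(400,300));B[300:,400:]=cv2.resize(d[325:430,220:360,::-1],(400,300),interpolation=2)
cv2.imwrite('pics/end.png',B)
```

```text
32.2 [494.75021537 283.04973652 252.49101248] 72.8164865423419 [-0.02734733  0.24305471 -0.11067407]
```

View pics/end.png

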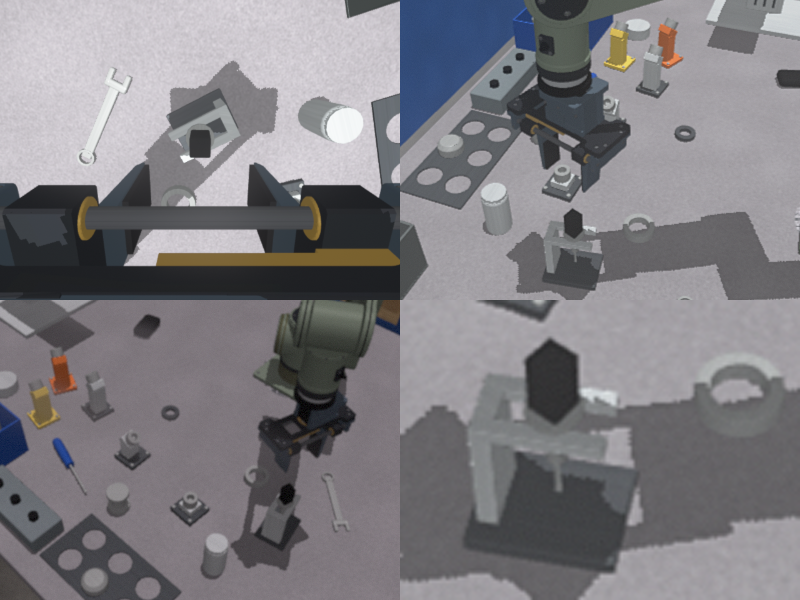

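The probe hangs upright in its fork (side tile, head at (552,380)). The gripper is clear of it and the bystanders haven't moved.

```bash
python3 -c "
from workcell import workorder
print(workorder.job_done())"
```

```text
the job is handed in; nothing more can be done
None
```

I touched off the three posts in order (low, middle, tall), with the tip sinking an estimated 3 mm or so each time and held for over half a second, then hung the probe upright in its fork, let go and handed the job in at about 32 s of the 67 s allowed.

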